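Find the tired brake spring and flag it

ROBOT

A 6-joint arm with a two-finger parallel gripper is mounted at the origin on the work surface. World frame = base frame: x ahead of the robot, y to its left, z up, the work surface at z = 0. Lengths are in m, angles in rad, forces in N, time in s.
With the tool pointing down it reaches from about 0.275 to 0.75 m from the base axis. Payload 10.2 kg.
Tool frame: the origin (TCP) lies at the very end of the fingers, on their centre line; the grasp point (between the pads) lies 19 mm behind it; x points along the fingers, y is the direction in which the jaws open and shut, and the axes are right-handed (so a half turn about x gives the same grasp; the last joint's range is limited). The gripper opens to 85 mm and grips with 20 to 120 N. Pads are 22 mm wide; open, the fingers measure 114 mm over their backs; the gripper's body (76 mm by 85 mm) begins 54 mm behind the grasp point. The pads swing forward as they close: fully open they stand 13 mm farther back than shut.
Start: joints at [1.088, 0.313, 1.498, -0, 1.331, -0.223], TCP at [0.135, 0.507, 0.231] pointing down, gripper open.
Joint ranges: [-2.94, 2.94], [-0.97, 2.17], [0.19, 2.56], [-1.23, 4.37], [0.02, 3.11], [-2.88, 2.88]. Speed limits (rad/s): [2.39, 2.39, 3.01, 3.14, 3.14, 3.14].

INTERFACE

Orientations are given as a unit quaternion [w, x, y, z].
In Python, from workcell import env, observe, eyes gives the robot as it stands. Calls block until the motion is done:
- env.reach(position, orientation): joint-space move of the TCP to a pose.
- env.line_to(position, rotation=None, rate=0.15, f_stop=None): straight line of the TCP; rotation=None keeps the orientation; rate is the mean speed in m/s. With f_stop (N) it stops when the force on the tool has changed by that much, and returns True; else False.
- env.set_joints(angles): joint-space move.
- env.move_gripper(opening, strength=None): finger opening in m; strength is the grip in N (None keeps the last); returns when the fingers have stopped.
- env.wait(seconds).
- env.ik(position, orientation): joint angles nearest the present ones, or None.
- observe(): the state.
- eyes.snapshot(name): name is "side" or "top" or "wrist"; returns a dict with "frame" (400x640x3 uint8, red, green, blue), "range_z" (400x640 float32, m along the optical axis (not along the pixel's ray), 0 where there is no reading), "camera_matrix" (3x3 intrinsics, pixels), "view" (4x4, takes a point from world to camera coordinates). Camera axes: x right, y down, z forward; pixel columns grow to the right and rows downward; lengths in m; the calibration is good to about 2 mm. A picture is of the moment at which its call begins.
A pose or a line that the arm cannot do raises env.PlanningError and nothing moves.
- env.close_job(): hands the job in, once; it reports no verdict.
The state is a dict: "time_s": time; "joint_pos": joint angles; "dq": joint speeds; "joint_efforts": joint torques, N m; "tool_pos": TCP position; "orientation": TCP orientation; "force": force on the tool from outside, world axes, zero at the start; "ft_torque": the same for the moment, N m; "gripper_width": finger opening in m.
Only numpy, scipy, OpenCV 4.12 (cv2) and the standard library are available. Lean on these libraries where they do the work, as an engineer would, in place of code of your own. Each camera call takes 0.05 s, during which the arm holds its last target.

TASK

Test the three wheelchair brake leaf springs in the rack one after another, beginning with the one on the robot's left and ending with the one on its right: press straight down on the pad at mid-span with a steady 10 N for a full second, see how far the leaf gives, and let it go; never load a leaf with more than 16 N. Then flag the one tired leaf, which gives about twice as far as the other two, by slipping the bronze bushing, flange down, fully home over the post in front of it, and let go. Leave the bearing, bolt and mallet where they are.

Things in the scene. Friction and masses are not known exactly. Their poses are not given: they have to be found in the camera images.
- rack: Fixed aluminium base plate of the spring test rack, 250 x 290 x 12 mm, flat on the bench. Origin: centre of its underside; x points away from the robot (yaw up to 0.3 rad either way), y to the robot's left. Three stations that look alike stand on it in a row along y, 90 mm apart; letters a, b, c say nothing of place or condition: they are mixed anew each time.
- station_a: Fixed test station: grey foot plate 240 x 76 x 8 mm (top 20 mm above the bench), at its far end an iron clamp 50 mm wide (top 69 mm above the bench, bolt heads 5 mm more) holding a leaf that reaches towards the robot, and an upright flag post in front of the leaf's free end. Origin: centre of the foot's underside; axes as the rack's.
- leaf_a: Flat steel brake leaf spring 120 x 24 x 2.6 mm, level at rest, top 55 mm above the bench. Origin: its clamped root, where it bends; x runs from free end to root. Springs back by itself. A sound leaf gives about 4 mm at the pad (tip 8 mm) under 10 N on the pad, the one tired leaf about 8 mm (tip 16 mm). More than 16 N on it spoils it.
- pad_a: Dark round steel press pad, 20 mm diameter narrowing to 12 mm at its flat top, 6 mm high, riveted on top of leaf a at mid-span, 60 mm from root and tip. Origin: centre of its underside; at rest its flat top is about 61 mm above the bench. Moves down with the leaf.
- tip_a (a point): Centre of the upper edge of the free end of leaf a. Sinks twice as far as the pad.
- post_a (a point): Centre of the foot of the upright dark iron flag post of station a, on the foot plate's top (20 mm above the bench): post 10 mm diameter, 26 mm tall, 47 mm in front of the leaf's free end.
- station_b: Fixed test station: grey foot plate 240 x 76 x 8 mm (top 20 mm above the bench), at its far end an iron clamp 50 mm wide (top 69 mm above the bench, bolt heads 5 mm more) holding a leaf that reaches towards the robot, and an upright flag post in front of the leaf's free end. Origin: centre of the foot's underside; axes as the rack's.
- leaf_b: Flat steel brake leaf spring 120 x 24 x 2.6 mm, level at rest, top 55 mm above the bench. Origin: its clamped root, where it bends; x runs from free end to root. Springs back by itself. A sound leaf gives about 4 mm at the pad (tip 8 mm) under 10 N on the pad, the one tired leaf about 8 mm (tip 16 mm). More than 16 N on it spoils it.
- pad_b: Dark round steel press pad, 20 mm diameter narrowing to 12 mm at its flat top, 6 mm high, riveted on top of leaf b at mid-span, 60 mm from root and tip. Origin: centre of its underside; at rest its flat top is about 61 mm above the bench. Moves down with the leaf.
- tip_b (a point): Centre of the upper edge of the free end of leaf b. Sinks twice as far as the pad.
- post_b (a point): Centre of the foot of the upright dark iron flag post of station b, on the foot plate's top (20 mm above the bench): post 10 mm diameter, 26 mm tall, 47 mm in front of the leaf's free end.
- station_c: Fixed test station: grey foot plate 240 x 76 x 8 mm (top 20 mm above the bench), at its far end an iron clamp 50 mm wide (top 69 mm above the bench, bolt heads 5 mm more) holding a leaf that reaches towards the robot, and an upright flag post in front of the leaf's free end. Origin: centre of the foot's underside; axes as the rack's.
- leaf_c: Flat steel brake leaf spring 120 x 24 x 2.6 mm, level at rest, top 55 mm above the bench. Origin: its clamped root, where it bends; x runs from free end to root. Springs back by itself. A sound leaf gives about 4 mm at the pad (tip 8 mm) under 10 N on the pad, the one tired leaf about 8 mm (tip 16 mm). More than 16 N on it spoils it.
- pad_c: Dark round steel press pad, 20 mm diameter narrowing to 12 mm at its flat top, 6 mm high, riveted on top of leaf c at mid-span, 60 mm from root and tip. Origin: centre of its underside; at rest its flat top is about 61 mm above the bench. Moves down with the leaf.
- tip_c (a point): Centre of the upper edge of the free end of leaf c. Sinks twice as far as the pad.
- post_c (a point): Centre of the foot of the upright dark iron flag post of station c, on the foot plate's top (20 mm above the bench): post 10 mm diameter, 26 mm tall, 47 mm in front of the leaf's free end.
- bushing: Loose bronze flanged bushing standing flange down on the bench, to the left of the rack: flange 40 mm diameter and 5 mm thick, barrel 26 mm outside diameter, 30 mm overall height, through bore 18 mm, 90 g. Origin: centre of the flange's underside; z up along the bore.
- bearing: Bystander: sealed steel wheel bearing lying flat, 52 mm diameter, 15 mm high. Origin: centre of underside.
- bolt: Bystander: matte black caster axle bolt with nut, lying along its x axis, about 100 mm long, 19 mm across flats. Origin: underside, mid-length.
- mallet: Bystander: rubber mallet lying down, head 95 mm long and 56 mm diameter, red handle 260 mm towards -x of its frame. Origin: under the middle of the head.
Not all that is in view belongs to the job. There is more than one size of the bushing; the one meant has the size given above.

How it is judged:
On the way, in this order (a step that is already met when the one before it is completed fails the run):
1. the left leaf's pad is pressed with 8 to 12 N for 0.5 s (((y of pad_a in the frame of rack between 0.045 and 1 m and contact force between anything else and pad_a between 8 and 12 N) or (y of pad_b in the frame of rack between 0.045 and 1 m and contact force between anything else and pad_b between 8 and 12 N) or (y of pad_c in the frame of rack between 0.045 and 1 m and contact force between anything else and pad_c between 8 and 12 N))), for 0.5 s.
2. then the middle leaf's pad is pressed with 8 to 12 N for 0.5 s (((y of pad_a in the frame of rack between -0.045 and 0.045 m and contact force between anything else and pad_a between 8 and 12 N) or (y of pad_b in the frame of rack between -0.045 and 0.045 m and contact force between anything else and pad_b between 8 and 12 N) or (y of pad_c in the frame of rack between -0.045 and 0.045 m and contact force between anything else and pad_c between 8 and 12 N))), for 0.5 s.
3. then the right leaf's pad is pressed with 8 to 12 N for 0.5 s (((y of pad_a in the frame of rack between -1 and -0.045 m and contact force between anything else and pad_a between 8 and 12 N) or (y of pad_b in the frame of rack between -1 and -0.045 m and contact force between anything else and pad_b between 8 and 12 N) or (y of pad_c in the frame of rack between -1 and -0.045 m and contact force between anything else and pad_c between 8 and 12 N))), for 0.5 s.
At the end, for the whole second after the job is handed in: The bushing sits flange down over the post of the tired leaf (axis within 7 mm, flange within 4 mm of the foot plate, upright within 0.12 rad), released, at rest; nothing touches the leaves. (To the judge the tired leaf is marked by a 0.1 mm set at its tip, too small to see or measure.) (((z of tip_a in the frame of station_a below 0.04315 m and horizontal distance between bushing and post_a below 0.007 m and z of bushing in the frame of post_a between -0.004 and 0.004 m) or (z of tip_b in the frame of station_b below 0.04315 m and horizontal distance between bushing and post_b below 0.007 m and z of bushing in the frame of post_b between -0.004 and 0.004 m) or (z of tip_c in the frame of station_c below 0.04315 m and horizontal distance between bushing and post_c below 0.007 m and z of bushing in the frame of post_c between -0.004 and 0.004 m)) and angle between bushing's own z axis and vertical below 0.12 rad and linear speed of bushing below 0.02 m/s and contact force between anything else and leaf_a below 0.5 N and contact force between anything else and leaf_b below 0.5 N and contact force between anything else and leaf_c below 0.5 N).
It fails at once if a leaf is loaded with more than 16 N (contact force between anything else and leaf_a above 16 N or contact force between anything else and leaf_b above 16 N or contact force between anything else and leaf_c above 16 N).
It fails at once if the bearing, bolt or mallet is moved more than 20 mm (distance of any of bearing, bolt, mallet from where it was at the start of the episode above 0.02 m).
It also fails if it takes over 70 s, if anything falls off the work surface, if the arm or the gripper's body presses on something with over 40 N, if the wrist force passes 120 N, or if a joint passes its speed limit or range.

## Working session

There is one attempt and no reset: what is moved stays moved. The work goes in short steps, each a Python script; the robot and the scene stay as the last script left them, time stands still between calls to the robot, and variables do not carry over. Pictures are saved under pics/ and viewed, and the job is handed in when it is done.

```bash
mkdir -p pics; ls
python3 - <<'E'
from workcell import env, observe, eyes
import cv2, numpy as np
print(observe())
for n in ("top","side","wrist"):
    s=eyes.snapshot(n); cv2.imwrite(f"pics/{n}0.png",cv2.cvtColor(s["frame"],cv2.COLOR_RGB2BGR))
    np.savez(f"/tmp/{n}0.npz",**s)
    print(n,s["camera_matrix"].round(1).tolist(),s["view"].round(3).tolist())
E
```

```text
pics
{'time_s': 0.0, 'joint_pos': array([ 1.08759813e+00,  3.13474574e-01,  1.49842912e+00,  2.35825346e-05,
        1.33103498e+00, -2.23393334e-01]), 'dq': array([ 0.00043975, -0.00020835,  0.00014933,  0.00183723, -0.00015582,
       -0.00071033]), 'joint_efforts': array([ 6.70475474e-04, -4.12271726e+01, -2.59732962e+01, -1.84632618e-04,
        4.24492799e-03,  7.68046363e-06]), 'tool_pos': array([0.13474666, 0.50714367, 0.23072551]), 'orientation': array([ 0.70097641,  0.09115502,  0.70132092, -0.09204241]), 'force': array([-0.1269018 ,  0.14297279,  0.82328424]), 'ft_torque': array([ 0.00037238,  0.02034741, -0.00753269]), 'gripper_width': 0.08531147965941435}
top [[437.5, 0.0, 325.7], [0.0, 437.5, 207.1], [0.0, 0.0, 1.0]] [[0.074, -0.997, 0.0, -0.037], [-0.977, -0.073, -0.2, 0.567], [0.2, 0.015, -0.98, 1.038], [0.0, 0.0, 0.0, 1.0]]
side [[404.2, 0.0, 316.4], [0.0, 404.2, 203.4], [0.0, 0.0, 1.0]] [[-0.958, -0.286, -0.01, 0.53], [-0.136, 0.486, -0.863, 0.112], [0.252, -0.826, -0.505, 0.884], [0.0, 0.0, 0.0, 1.0]]
wrist [[301.6, 0.0, 318.6], [0.0, 301.6, 202.0], [0.0, 0.0, 1.0]] [[0.256, 0.967, -0.0, -0.524], [0.914, -0.242, 0.325, -0.043], [0.314, -0.083, -0.946, 0.381], [0.0, 0.0, 0.0, 1.0]]
```

View pics/top0.png

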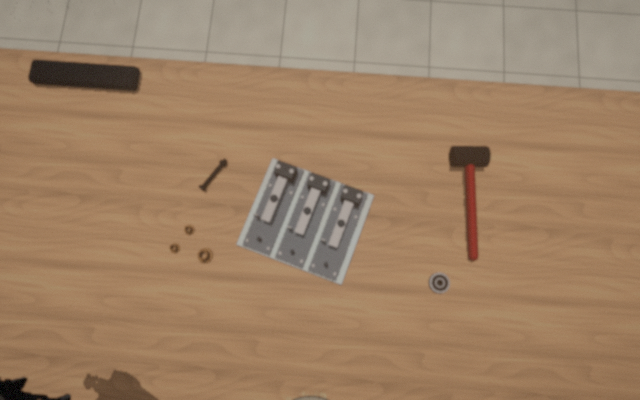

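View pics/side0.png

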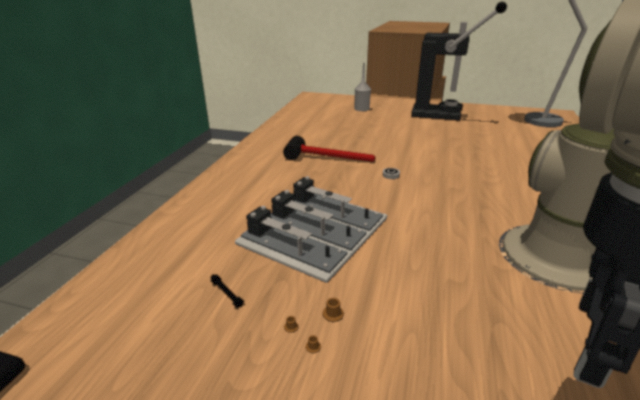

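View pics/wrist0.png

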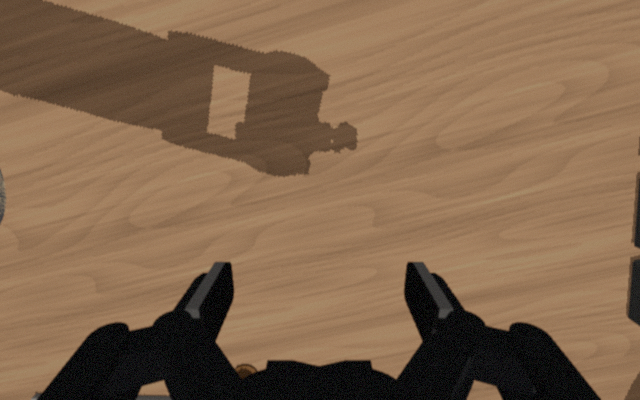

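Top view: three bushings at (189,230), (174,248) and (205,256). Left, middle and right pads are near (273,199), (307,211) and (341,223). The bolt is at (213,175), the bearing at (439,283) and the mallet at (470,157). Next I'll enlarge the bushing area and measure it.

```bash
cat > h.py <<'E'
import numpy as np, cv2
def proj(s,P):
    P=np.atleast_2d(P); c=(s["view"]@np.c_[P,np.ones(len(P))].T)[:3]; u=s["camera_matrix"]@c; return (u[:2]/u[2]).T
def back(s,uv,z):  # intersect pixel rays with plane z
    uv=np.atleast_2d(uv).astype(float); T=np.linalg.inv(s["view"]); d=np.linalg.inv(s["camera_matrix"])@np.c_[uv,np.ones(len(uv))].T
    d=(T[:3,:3]@d).T; o=T[:3,3]; return o+d*((z-o[2])/d[:,2])[:,None]
def cloud(s):
    h,w=s["range_z"].shape; v,u=np.mgrid[:h,:w]; z=s["range_z"]; K=s["camera_matrix"]
    c=np.stack([(u-K[0,2])/K[0,0]*z,(v-K[1,2])/K[1,1]*z,z,np.ones_like(z)],-1); P=(c@np.linalg.inv(s["view"]).T)[...,:3]; P[z<=0]=np.nan; return P
def crop(s,name,x0,y0,x1,y1,k):
    im=cv2.cvtColor(s["frame"],cv2.COLOR_RGB2BGR)[y0:y1,x0:x1]; cv2.imwrite(name,cv2.resize(im,None,fx=k,fy=k,interpolation=cv2.INTER_CUBIC))
def load(f): return dict(np.load(f))
E
python3 - <<'E'
from h import *
s=load('/tmp/top0.npz')
crop(s,'pics/c0.png',150,150,390,300,3)
P=cloud(s)
for uv in [(189,230),(174,248),(205,256)]:
    p=P[uv[1]-12:uv[1]+13,uv[0]-12:uv[0]+13].reshape(-1,3); f=s["frame"][uv[1]-12:uv[1]+13,uv[0]-12:uv[0]+13].reshape(-1,3).astype(int)
    print(uv,back(s,uv,0.02).round(3),np.nanmax(p[:,2]), [ (np.ptp(p[m][:,0]).round(3),np.ptp(p[m][:,1]).round(3),m.sum()) for m in [p[:,2]>0.004]])
print('rack corners',back(s,[(275,159),(373,194),(341,282),(238,243)],0.012).round(3).tolist())
print('pads',back(s,[(273.5,198.5),(307,211),(341,223)],0.061).round(3).tolist())
print('posts',back(s,[(260,239),(293,252),(326,265)],0.046).round(3).tolist())
print('others',back(s,[(213,175),(439,283),(470,157)],0.01).round(3).tolist())
E
```

```text
(189, 230) [[0.49  0.351 0.02 ]] 0.023899918688260025 [(np.float64(0.064), np.float64(0.065), np.int64(73))]
(174, 248) [[0.441 0.383 0.02 ]] 0.0259015527906874 [(np.float64(0.058), np.float64(0.062), np.int64(78))]
(205, 256) [[0.427 0.302 0.02 ]] 0.035277366927517484 [(np.float64(0.058), np.float64(0.063), np.int64(160))]
rack corners [[0.698, 0.151, 0.012], [0.621, -0.115, 0.012], [0.388, -0.046, 0.012], [0.467, 0.224, 0.012]]
pads [[0.579, 0.138, 0.061], [0.554, 0.051, 0.061], [0.53, -0.035, 0.061]]
posts [[0.477, 0.163, 0.046], [0.451, 0.078, 0.046], [0.425, -0.006, 0.046]]
others [[0.642, 0.311, 0.01], [0.404, -0.293, 0.01], [0.743, -0.369, 0.01]]
```

View pics/c0.png

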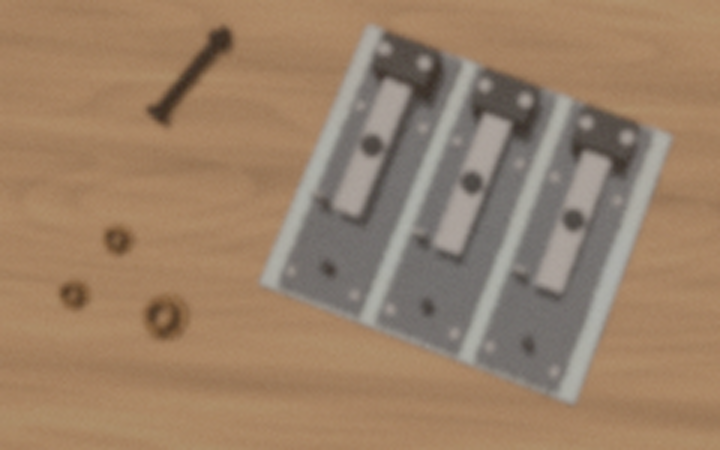

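```bash
cat >> h.py <<'E'
from scipy.spatial.transform import Rotation as R
def quat(yawy):  # tool x down, tool y horizontal along angle yawy
    y=np.array([np.cos(yawy),np.sin(yawy),0]); x=np.array([0,0,-1.]); M=np.c_[x,y,np.cross(x,y)]
    q=R.from_matrix(M).as_quat(); return q[[3,0,1,2]]
E
python3 - <<'E'
from workcell import env, observe
from h import *
s=load('/tmp/wrist0.npz'); o=observe()
T=np.linalg.inv(s["view"]); q=o["orientation"]; M=R.from_quat(q[[1,2,3,0]]).as_matrix()
print("tool axes\n",M.round(3)); print("cam in tool",(M.T@(T[:3,3]-o["tool_pos"])).round(3),"fwd in tool",(M.T@T[:3,2]).round(3),"up", (M.T@-T[:3,1]).round(3))
for a in (np.pi/2-.28,-np.pi/2-.28):
    for p in ([.46,.12,.25],[.554,.051,.08],[.53,-.035,.08],[.579,.138,.08],[.425,-.006,.08]): print(a,p,env.ik(p,quat(a)))
E
```

```text
tool axes
 [[-0.     0.257  0.966]
 [-0.001  0.966 -0.257]
 [-1.    -0.001 -0.   ]]
cam in tool [-0.143 -0.001 -0.083] fwd in tool [0.946 0.001 0.325] up [ 0.325 -0.001 -0.946]
1.2907963267948965 [0.46, 0.12, 0.25] [ 8.03514344e-03  1.88648855e-01  1.60823409e+00 -4.44089210e-16
  1.34470971e+00 -1.28276118e+00]
1.2907963267948965 [0.554, 0.051, 0.08] [-1.18798113e-01  5.41806946e-01  1.58220640e+00 -4.44089210e-16
  1.01757931e+00 -1.40959444e+00]
1.2907963267948965 [0.53, -0.035, 0.08] [-2.86687442e-01  4.95136198e-01  1.66122774e+00 -4.44089210e-16
  9.85228719e-01 -1.57748377e+00]
1.2907963267948965 [0.579, 0.138, 0.08] [ 3.73211045e-02  6.15306782e-01  1.45429900e+00 -4.44089210e-16
  1.07198687e+00 -1.25347522e+00]
1.2907963267948965 [0.425, -0.006, 0.08] [-2.91271150e-01  2.99266968e-01  1.96969091e+00 -4.44089210e-16
  8.72634775e-01 -1.58206748e+00]
-1.8507963267948966 [0.46, 0.12, 0.25] [ 8.03514344e-03  1.88648855e-01  1.60823409e+00 -4.44089210e-16
  1.34470971e+00  1.85883147e+00]
-1.8507963267948966 [0.554, 0.051, 0.08] [-1.18798113e-01  5.41806946e-01  1.58220640e+00 -4.44089210e-16
  1.01757931e+00  1.73199821e+00]
-1.8507963267948966 [0.53, -0.035, 0.08] [-2.86687442e-01  4.95136198e-01  1.66122774e+00 -4.44089210e-16
  9.85228719e-01  1.56410888e+00]
-1.8507963267948966 [0.579, 0.138, 0.08] [ 3.73211045e-02  6.15306782e-01  1.45429900e+00 -4.44089210e-16
  1.07198687e+00  1.88811743e+00]
-1.8507963267948966 [0.425, -0.006, 0.08] [-2.91271150e-01  2.99266968e-01  1.96969091e+00 -4.44089210e-16
  8.72634775e-01  1.55952518e+00]
```

Run:
```python
from workcell import env, observe, eyes
from h import *
env.reach([.34,.13,.22],quat(1.29))
print(observe()["time_s"])
s=eyes.snapshot("wrist"); np.savez('/tmp/w1.npz',**s); crop(s,'pics/w1.png',0,0,640,400,1.25)
P=[[.427,.302,.03],[.579,.138,.061],[.554,.051,.061],[.53,-.035,.061],[.477,.163,.046],[.451,.078,.046],[.425,-.006,.046]]
print(proj(s,P).round(0).tolist())
```

```text
1.7333
[[480.0, 206.0], [376.0, 355.0], [305.0, 355.0], [236.0, 355.0], [376.0, 277.0], [302.0, 276.0], [230.0, 275.0]]
```

View pics/w1.png

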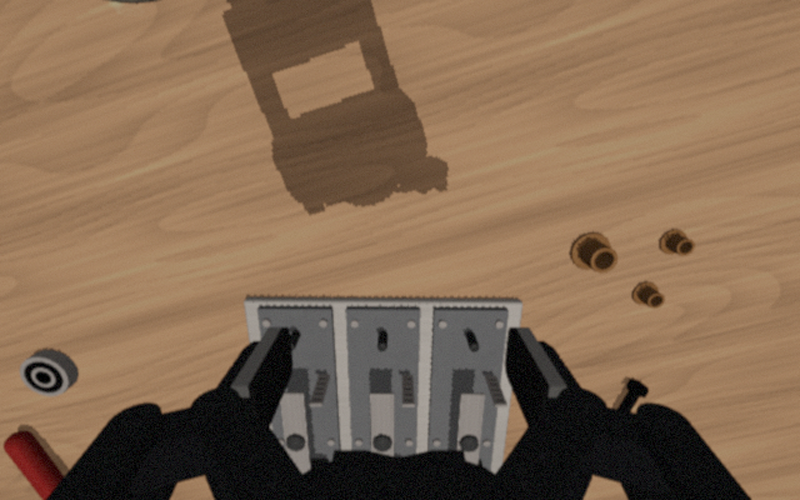

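Wrist view: rack partly hidden by the fingers. In full-resolution pixels the bushings are at (478,205) (large), (542,195) and (519,236). I'll move so the rack sits in the clear part of the view.

Run:
```python
from workcell import env, observe, eyes
from h import *
env.reach([.55,.115,.22],quat(1.29))
print(observe()["time_s"])
s=eyes.snapshot("wrist"); np.savez('/tmp/w2.npz',**s); crop(s,'pics/w2.png',0,0,640,400,1.25)
P=[[.427,.302,.03],[.579,.138,.061],[.554,.051,.061],[.53,-.035,.061],[.477,.163,.046],[.451,.078,.046],[.425,-.006,.046]]
print(proj(s,P).round(0).tolist())
```

```text
2.6333
[[472.0, 4.0], [347.0, 204.0], [262.0, 204.0], [178.0, 204.0], [345.0, 99.0], [255.0, 98.0], [167.0, 96.0]]
```

View pics/w2.png

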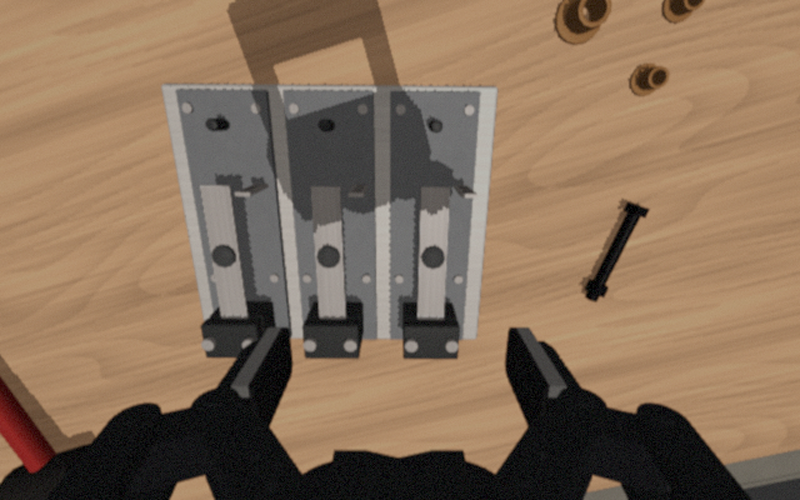

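Pads at full-resolution pixels ≈(346,205), (262,205) and (179,205), within 1 px of the top-camera estimate. Next I'll refine by segmentation and confirm the bushing size.

Run:
```python
from h import *
s=load('/tmp/w2.npz'); g=cv2.cvtColor(s["frame"],cv2.COLOR_RGB2GRAY)
pts=[]
for (u,v) in [(346,205),(262,205),(179,205)]:
    r=11; w=g[v-r:v+r+1,u-r:u+r+1]; m=(w<75).astype(np.uint8)
    n,l,st,c=cv2.connectedComponentsWithStats(m); k=l[r,r]; print(st[k],c[k]+[u-r,v-r]); pts.append(c[k]+[u-r,v-r])
p=back(s,pts,0.059); print(p.round(4).tolist())
d=p[0]-p[2]; print('spacing',np.linalg.norm(d)/2,'yaw',np.arctan2(-d[0],d[1]))
yaw=np.arctan2(-d[0],d[1]); x=np.array([np.cos(yaw),np.sin(yaw),0])
posts=p-x*.107
for z in(.02,.046): print('posts pred px',z,proj(s,np.c_[posts[:,:2],[z]*3]).round(1).tolist())
crop(s,'pics/c2.png',120,60,400,230,2.8)
w=load('/tmp/w1.npz'); crop(w,'pics/c1.png',440,165,570,260,6)
P=cloud(w)
sub=P[170:250,440:570].reshape(-1,3); sub=sub[np.isfinite(sub[:,2])]
for c in back(w,[(478,205),(542,195),(519,236)],.02):
    q=sub[np.linalg.norm(sub[:,:2]-c[:2],axis=1)<.03]; print(c.round(3),'top z p98',np.percentile(q[:,2],98).round(4))
```

```text
[  3   3  17  17 217] [346.04147465 205.29032258]
[  3   3  17  16 215] [262.37209302 204.6744186 ]
[  2   2  18  17 233] [178.66523605 204.24463519]
[[0.581, 0.1366, 0.059], [0.5556, 0.0508, 0.059], [0.5305, -0.0351, 0.059]]
spacing 0.08947594052848049 yaw -0.28604801168398897
posts pred px 0.02 [[346.5, 99.6], [263.4, 98.9], [180.3, 98.4]]
posts pred px 0.046 [[348.8, 99.7], [258.9, 98.9], [169.0, 98.4]]
[0.43  0.305 0.02 ] top z p98 0.0313
[0.438 0.38  0.02 ] top z p98 0.021
[0.486 0.35  0.02 ] top z p98 0.0211
```

View pics/c2.png

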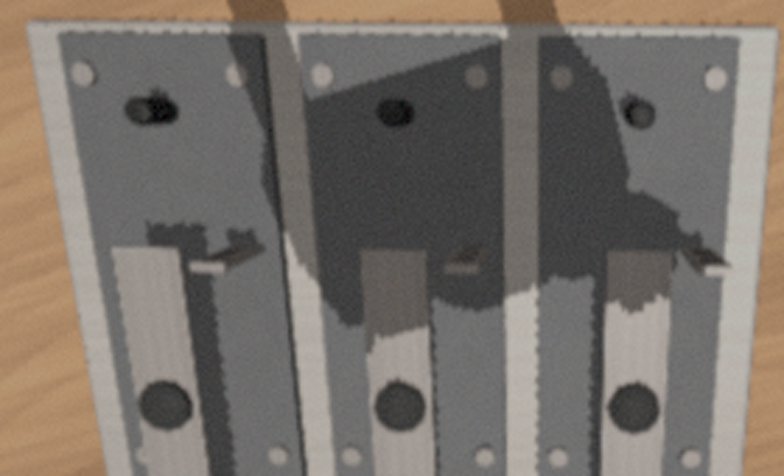

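View pics/c1.png

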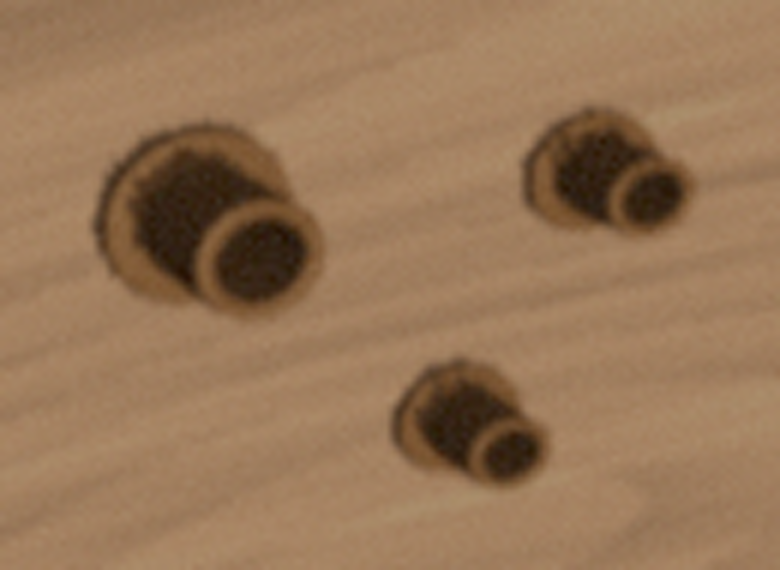

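Candidates in w1: (478,205), (542,195) and (519,236). The one at (478,205) is 31 mm tall with the widest flange, so it matches the 30 mm / 40 mm bushing. The other two are only 21 mm tall. Now the left leaf.

```bash
cat > press.py <<'E'
from workcell import env, observe, eyes
from h import *
PADS=np.array([[.581,.1366],[.5556,.0508],[.5305,-.0351]]); YAW=-.286
def fz(n=6):
    a=[]
    for _ in range(n):
        a.append(observe()["force"][2]); env.wait(.02)
    return np.mean(a),np.std(a)
def press(i):
    x,y=PADS[i]; q=quat(np.pi/2+YAW)
    env.line_to([x,y,.072],rate=.1); env.wait(.3)
    b,sd=fz(10); z=.072
    hit=env.line_to([x,y,.045],rate=.012,f_stop=1.5)
    o=observe(); z=o["tool_pos"][2]; f=fz(5)[0]-b
    print('bias',b,sd,'hit',hit,'z',z,'f',f,'t',o["time_s"]); 
    if not hit: return
    rec=[(z,f)]; k=2600.
    zt=z
    for it in range(8):
        if abs(10-f)<.4: break
        goal=min(10,f+3.5)
        dz=(goal-f)/k; zt-=dz
        env.line_to([x,y,zt],rate=.012); env.wait(.1)
        f=fz(5)[0]-b; z=observe()["tool_pos"][2]; rec.append((z,f))
        if len(rec)>=2 and rec[0][0]-z>1e-4: k=max(600,(f-rec[0][1])/(rec[0][0]-z))
        if f>13: break
    print([(round(a*1e3,2),round(c,2)) for a,c in rec],'k N/mm',k/1e3)
    fs=[]; t0=observe()["time_s"]
    while observe()["time_s"]-t0<1.1:
        fs.append(observe()["force"][2]-b); env.wait(.05)
    print('hold',np.mean(fs),min(fs),max(fs),'tz',observe()["tool_pos"][2],'give@F mm',10/(k/1e3))
    s=eyes.snapshot("side"); np.savez(f'/tmp/press{i}.npz',**s)
    env.line_to([x,y,.085],rate=.06); print('after',fz(3)[0]-b,observe()["time_s"])
E
python3 - <<'E'
from press import *
env.move_gripper(0.0,20)
env.reach([*PADS[0],.10],quat(np.pi/2+YAW))
print(observe()["tool_pos"],observe()["time_s"],observe()["gripper_width"])
press(0)
E
```

```text
[0.58152236 0.13651826 0.10122824] 4.0167 -0.00024847574619854697
bias -0.13778810328848906 0.45589128130300294 hit True z 0.06028256253407368 f 2.647325217524003 t 6.0417
[(np.float64(60.28), np.float64(2.65)), (np.float64(59.21), np.float64(5.85)), (np.float64(58.3), np.float64(8.58)), (np.float64(57.95), np.float64(9.32)), (np.float64(57.76), np.float64(9.38)), (np.float64(57.61), np.float64(10.14))] k N/mm 2.805082327823371
hold 10.34860482603935 9.516178183721207 11.46751892497907 tz 0.05759316415999885 give@F mm 3.564957755717491
after -0.14818569543568738 10.1583
```

Left leaf: 2.8 N/mm, so about 3.6 mm at 10 N, which is sound. Next the middle leaf.

Run:
```python
from press import *
press(1)
```

```text
bias 0.13324478809002432 0.34497006432530675 hit True z 0.05987720990496992 f 1.5818610536133875 t 12.825
[(np.float64(59.88), np.float64(1.58)), (np.float64(58.56), np.float64(4.09)), (np.float64(56.87), np.float64(6.41)), (np.float64(54.91), np.float64(8.9)), (np.float64(54.23), np.float64(9.67))] k N/mm 1.4327331818792495
hold 9.675460472257964 8.704217293817635 10.560544885899969 tz 0.05425131421196391 give@F mm 6.979666644478399
after -0.29590551187734837 16.7
```

Middle leaf: 1.43 N/mm, about 7.0 mm at 10 N, so probably the tired one. Next the right leaf.

Run:
```python
from press import *
press(2)
p=observe()["tool_pos"]; env.line_to([p[0],p[1],.15])
s=load('/tmp/press1.npz'); crop(s,'pics/p1.png',220,160,420,290,4)
```

```text
bias 0.14595094513512785 0.6121165573795384 hit True z 0.06031554213706854 f 2.177059144603271 t 19.35
[(np.float64(60.32), np.float64(2.18)), (np.float64(59.13), np.float64(5.2)), (np.float64(58.03), np.float64(8.33)), (np.float64(57.54), np.float64(9.38)), (np.float64(57.31), np.float64(9.98))] k N/mm 2.594872566094428
hold 9.85632568944136 9.001732469622564 10.869333663113412 tz 0.05730448882262626 give@F mm 3.8537537953361283
after -0.24936604415872626 23.0667
```

View pics/p1.png

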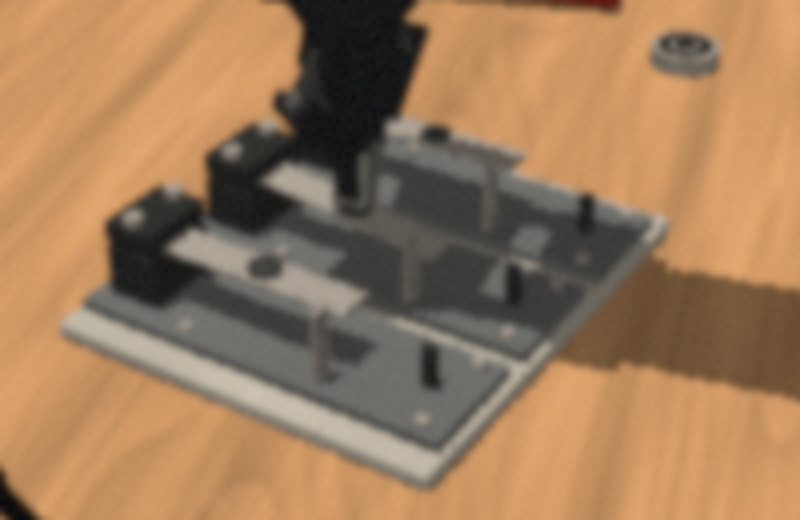

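All three tested: middle leaf about 7.0 mm, against 3.6 and 3.9 mm, so the middle one is tired. In the picture the fingers are on the middle pad at about (355,200) in the crop. Next I'll take a close look at the bushing.

Run:
```python
from workcell import env, observe, eyes
from h import *
b=np.array([.429,.304]); a=np.arctan2(b[1],b[0]); r=b/np.linalg.norm(b)
env.reach([*(b-.02*r),.15],quat(a+np.pi/2)); env.move_gripper(.055)
print(observe()["time_s"],observe()["joint_pos"].round(2))
s=eyes.snapshot("wrist"); np.savez('/tmp/w3.npz',**s); crop(s,'pics/w3.png',0,0,640,400,1.25)
P=cloud(s); m=(P[...,2]>.0275)&(P[...,2]<.034)&(np.linalg.norm(P[...,:2]-b,axis=-1)<.03)
v,u=np.nonzero(m); print(m.sum(),u.mean(),v.mean(), P[m].mean(0))
(c,rr)=cv2.minEnclosingCircle(P[m][:,:2].astype(np.float32)); print('top ring',c,rr)
m=(P[...,2]>.0035)&(P[...,2]<.007)&(np.linalg.norm(P[...,:2]-b,axis=-1)<.03)
(c,rr)=cv2.minEnclosingCircle(P[m][:,:2].astype(np.float32)); print('flange',c,rr,m.sum())
```

```text
25.525 [ 0.38  0.35  1.67 -0.    1.12 -1.8 ]
313 319.5399361022364 217.19169329073483 [0.43009263 0.30514507 0.03036689]
top ring (0.43050646781921387, 0.3054932653903961) 0.013239014893770218
flange (0.43051788210868835, 0.3053024411201477) 0.019831469282507896 462
```

View pics/w3.png

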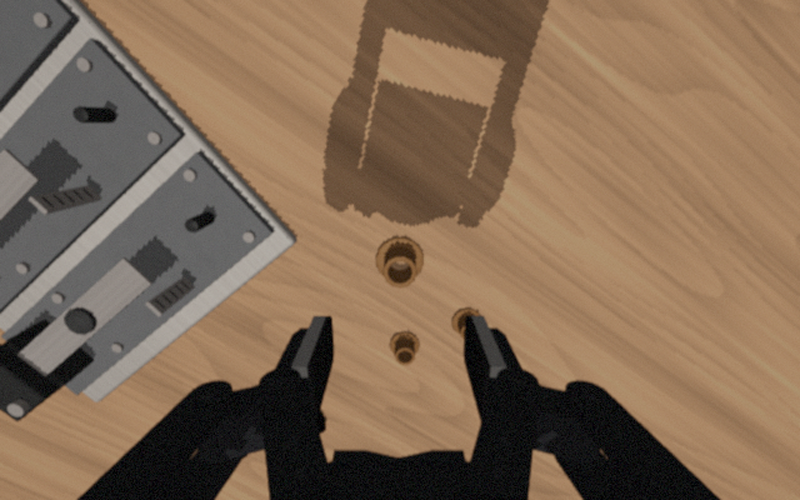

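Depth gives a top ring radius of 13.2 mm and a flange radius of 19.8 mm, so this is the right bushing, at (0.4305, 0.3054). Grasping it.

Run:
```python
from workcell import env, observe, eyes
from h import *
b=[.4305,.3054]
env.line_to([*b,.07],rate=.15)
print('stop',env.line_to([*b,.010],rate=.06,f_stop=6)); print(observe()["tool_pos"],observe()["force"])
env.move_gripper(.02,40); print(observe()["gripper_width"],observe()["time_s"])
env.line_to([*b,.012],rate=.03); env.line_to([*b,.12],rate=.15)
s=eyes.snapshot("wrist"); np.savez('/tmp/w4.npz',**s); crop(s,'pics/w4.png',220,200,420,350,4)
print(observe()["gripper_width"],observe()["time_s"],observe()["tool_pos"])
```

```text
stop False
[0.4307381  0.30551243 0.01035059] [-0.23734488 -0.12121212 -0.58293549]
0.024364373057108715 27.8
0.02459235344398024 28.9667 [0.42997477 0.3051471  0.11890282]
```

View pics/w4.png

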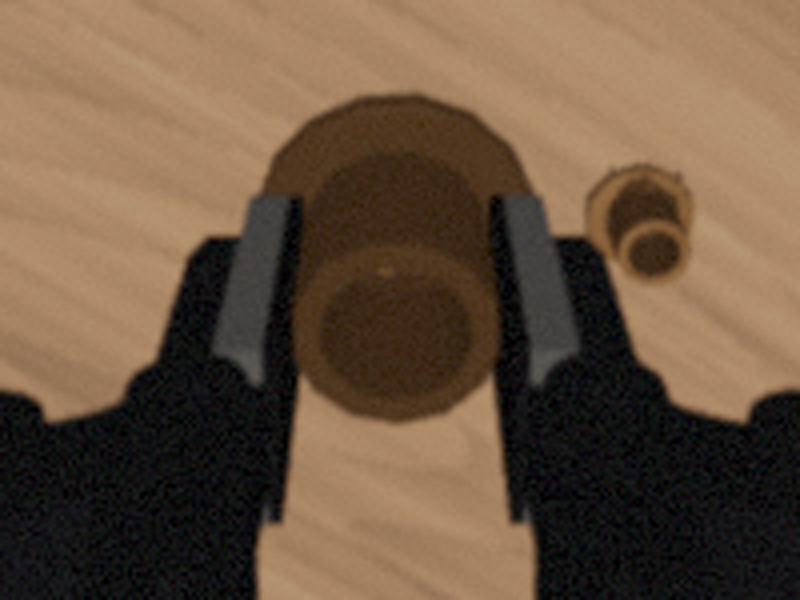

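The bushing is held upright, bore centred at about (319,281). Next I'll measure its offset in the tool frame and refine the post position.

Run:
```python
from h import *
from workcell import observe
o=observe(); s=load('/tmp/w4.npz'); P=cloud(s); q=o["orientation"]; M=R.from_quat(q[[1,2,3,0]]).as_matrix()
L=(P-o["tool_pos"])@M
box=(abs(L[...,1])<.0115)&(abs(L[...,2])<.03)&(L[...,0]>-.03)&(L[...,0]<.03)
v,u=np.nonzero(box); Lb=L[box]; print(Lb.shape,np.histogram(Lb[:,0],bins=12))
xt=np.percentile(Lb[:,0],4); m=abs(Lb[:,0]-xt)<.003; 
print('top x',xt,'z range',Lb[m][:,2].min(),Lb[m][:,2].max())
f=(L[...,0]>0.002)&(L[...,0]<.03)&(np.hypot(L[...,1],L[...,2])<.03); print('flange z max/min',L[f][:,2].min(),np.median(L[f][:,0]),L[f][:,1].min(),L[f][:,1].max())
for n in ('w2','w3'):
    s=load(f'/tmp/{n}.npz'); P=cloud(s)
    m=(P[...,2]>.030)&(P[...,2]<.050)&(np.hypot(P[...,0]-.453,P[...,1]-.081)<.016)
    t=m&(P[...,2]>.0435)
    print(n,m.sum(),P[m].mean(0),t.sum(),P[t].mean(0) if t.any() else '', np.array(np.nonzero(t)).mean(1))
crop(load('/tmp/w3.npz'),'pics/c3.png',40,60,140,130,7)
crop(load('/tmp/w2.npz'),'pics/c4.png',230,80,300,120,10)
print(proj(load('/tmp/w3.npz'),[[.4529,.081,.046],[.4529,.081,.02]]),proj(load('/tmp/w2.npz'),[[.4529,.081,.046],[.4529,.081,.02]]))
```

```text
(3565, 3) (array([ 26,  20, 503, 708, 297, 290, 258, 240, 222, 186, 697, 118]), array([-0.02994999, -0.02668774, -0.02342549, -0.02016324, -0.01690099,
       -0.01363874, -0.01037649, -0.00711424, -0.00385199, -0.00058975,
        0.0026725 ,  0.00593475,  0.009197  ]))
top x -0.021024214634363228 z range -0.013578174556653194 0.012642073469117675
flange z max/min -0.020104931911572463 0.0047636362150376204 -0.01931401750321181 0.018368974399421673
w2 99 [0.4545967  0.08142337 0.04449452] 79 [0.45440077 0.08077609 0.0463747 ] [100.4556962  259.15189873]
w3 313 [0.45280362 0.08282626 0.04140723] 158 [0.45347332 0.0817436  0.04593774] [91.80379747 65.46835443]
[[64.74030061 90.56989814]
 [89.05602132 91.29624583]] [[258.9268142   98.86600086]
 [263.42475988  98.85099957]]
```

View pics/c3.png

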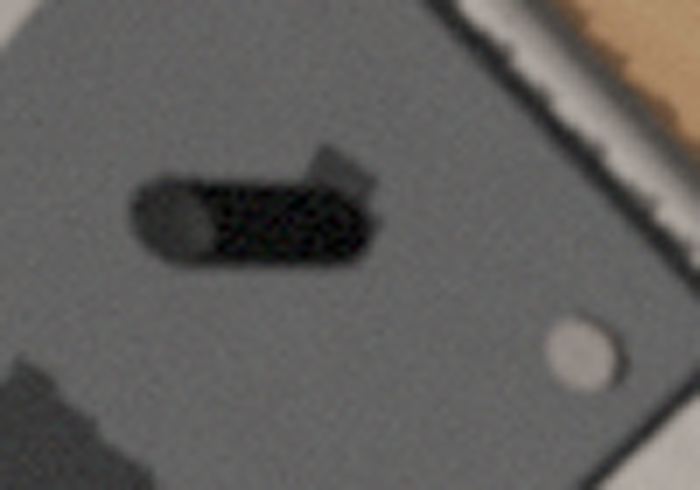

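View pics/c4.png

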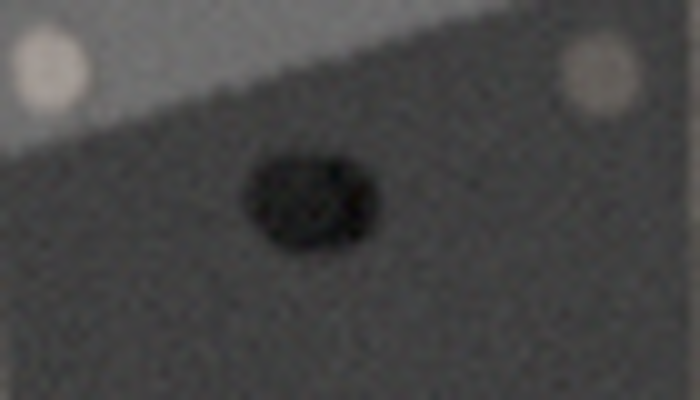

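Run:
```python
from workcell import env, observe, eyes
from h import *
p=[.4537,.0812]
env.reach([*p,.12],quat(np.pi/2-.286)); env.line_to([*p,.075],rate=.1); env.wait(.2)
print(observe()["tool_pos"],observe()["time_s"],observe()["joint_pos"].round(2))
s=eyes.snapshot("side"); crop(s,'pics/s5.png',270,170,400,270,6)
w=eyes.snapshot("wrist"); crop(w,'pics/w5.png',220,200,420,350,3)
```

```text
[0.45402875 0.08125727 0.07554949] 30.6667 [-0.08  0.37  1.87  0.    0.89 -1.36]
```

View pics/s5.png

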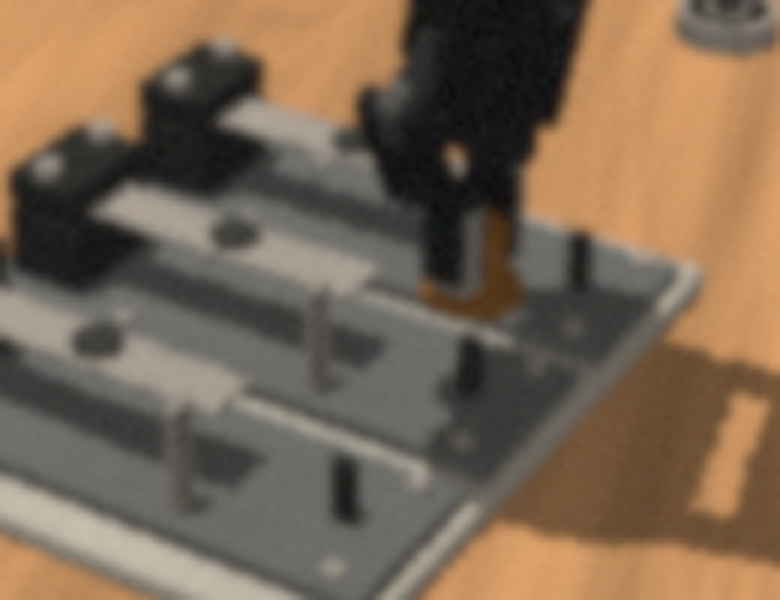

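View pics/w5.png

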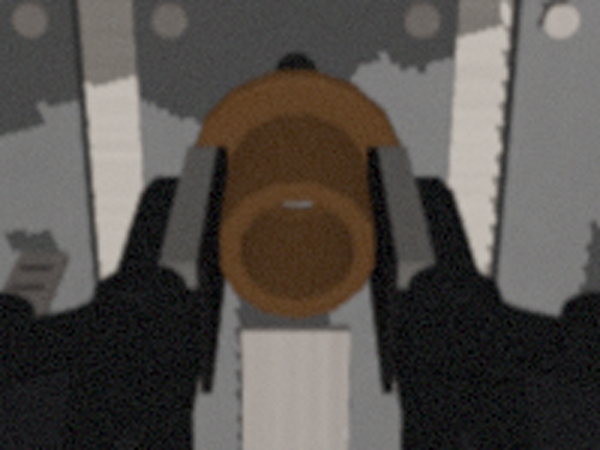

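Wrist view: the post peeks out at crop (296,62), centred under the flange, whose centre is near (297,·). The side view shows the bushing above the middle post. Descending with a force stop.

Run:
```python
from workcell import env, observe, eyes
from h import *
p=[.4537,.0812]
h=env.line_to([*p,.027],rate=.03,f_stop=4)
o=observe(); print(h,o["tool_pos"],o["force"],o["time_s"])
s=eyes.snapshot("side"); crop(s,'pics/s6.png',270,170,400,270,6)
```

```text
True [0.4536624  0.08120151 0.03045026] [-1.99343234 -0.70112374  4.42722985] 32.1083
```

View pics/s6.png

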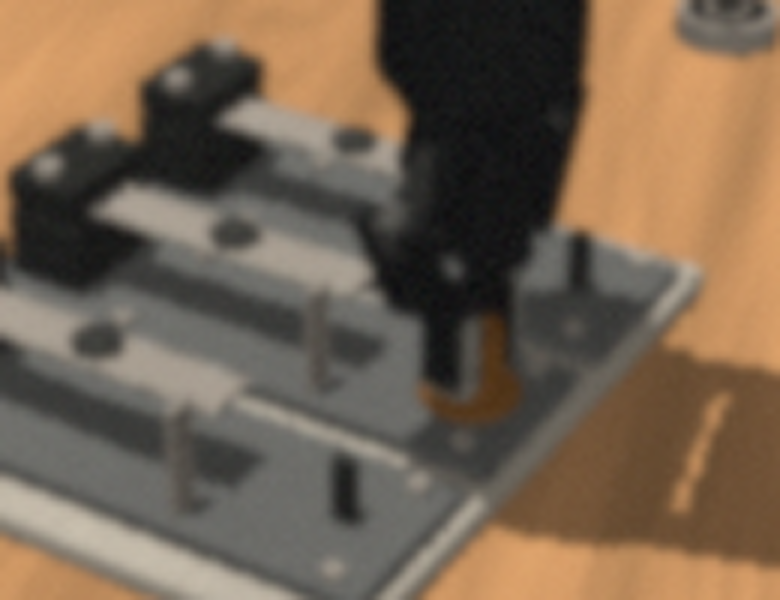

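Contact at TCP z = 30.5 mm, the expected fully seated height. Releasing, retreating upward and checking.

Run:
```python
from workcell import env, observe, eyes
from h import *
p=[.4537,.0812]
env.move_gripper(.048); env.line_to([*p,.12],rate=.08)
b=np.array(p); x=np.array([np.cos(-.286),np.sin(-.286)])
env.line_to([*(b+.0*x),.17],rate=.15); env.wait(.3)
print(observe()["time_s"],observe()["gripper_width"])
w=eyes.snapshot("wrist"); s=eyes.snapshot("side"); t=eyes.snapshot("top")
crop(w,'pics/w7.png',200,130,440,310,3); crop(s,'pics/s7.png',270,170,400,270,6)
P=cloud(w); d=np.hypot(P[...,0]-p[0],P[...,1]-p[1])<.03
for lo,hi in((.047,.054),(.022,.029)):
    m=d&(P[...,2]>lo)&(P[...,2]<hi); print(cv2.minEnclosingCircle(P[m][:,:2].astype(np.float32)),P[m][:,2].mean(),m.sum())
t0=load('/tmp/top0.npz')
df=cv2.absdiff(t0["frame"],t["frame"]).max(-1)
for n,(u,v) in dict(bolt=(213,175),bearing=(439,283),mallet=(470,157)).items(): print(n,df[v-20:v+20,u-20:u+20].max())
```

```text
34.5667 0.04817003770975221
((0.45386040210723877, 0.08070099353790283), 0.012890414334833622) 0.050074151525972915 358
((0.4537414014339447, 0.08120553195476532), 0.029957666993141174) 0.02527495678908299 597
bolt 11
bearing 12
mallet 16
```

View pics/w7.png

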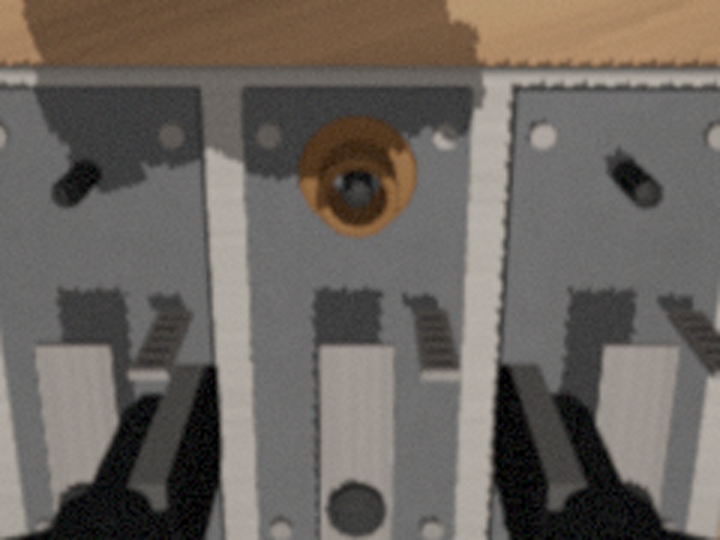

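View pics/s7.png

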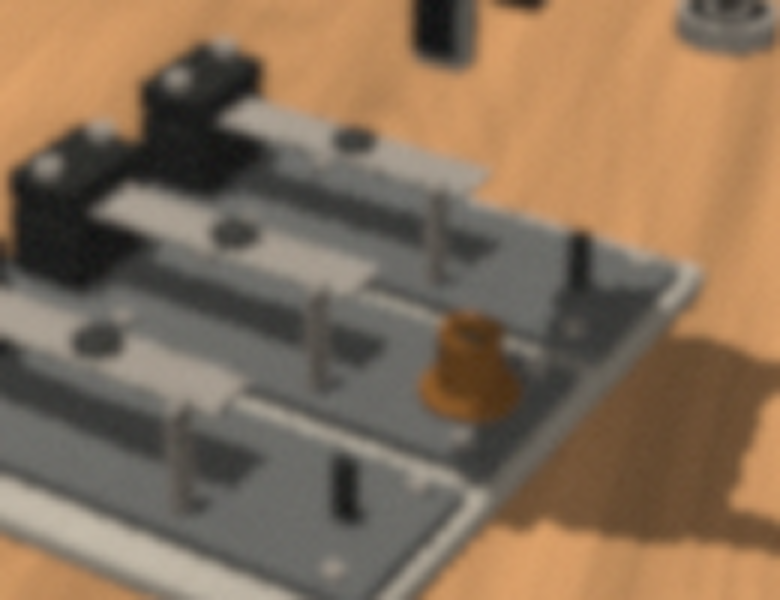

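The bushing sits flange down with the post visible in its bore at crop (357,188). Its top is at z = 50 mm, which is fully home. Handing in.

```bash
python3 -c "
from workcell import env
env.close_job()"
```

```text
the job is handed in; nothing more can be done
```

I tested all three leaves, flagged the middle one as tired, and handed the job in at about 35 s of robot time.

| Leaf | Mean force held for over 1 s | Highest reading in the hold | Give at 10 N |
|---|---|---|---|
| Left | 10.3 N | 11.5 N | 3.6 mm |
| Middle | 9.7 N | 10.6 N | 7.0 mm (tired) |
| Right | 9.9 N | 10.9 N | 3.9 mm |

- **Give:** these figures come from the measured stiffness, and the force readings carry about 0.5 N of noise. I did not measure tip movement separately with the cameras.
- **Bushing:** I used the large one, with flange and barrel radii measured at about 20 and 13 mm; the other two stood only 21 mm tall. It now sits flange down over the middle post. Its top is at 50 mm, which is the fully home height, and its centre is within about 1 mm of the post. It is released, and nothing touches the leaves.
- **Failed check:** the depth circle fitted to the seated flange was unusable because it hit its search limit. I relied on the top ring, the seating height and the pictures instead.
- **Bearing, bolt and mallet:** the top-camera picture shows no change from the start around the bearing, bolt or mallet head.

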